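# Zero the bench scale and slide a parcel onto its raised pan

## Task

Get the brown parcel carton weighed: while the scale's pan is still empty press the red zero button fully down, then slide the carton off the plywood step onto the narrow raised pan so that it rests level, square and centred on the pan and touches nothing else. Do not press the button again while the carton is on the pan, do not tip the carton over, and leave the two spray bottles and the green bin where they stand.

Things in the scene. Friction and masses are not known exactly. Their poses are not given: they have to be found in the camera images.
- carton: closed brown cardboard parcel with a pale tape strip and a blank white label, 110 (x) x 150 (y, long) x 80 mm high, 0.35 to 0.7 kg, too wide to grasp from above; starts on the step. Origin: centre of its underside, z up
- step: fixed packing step, plywood top 240 x 240 mm, 16 mm thick, on a yellow steel frame; top surface 88 mm above its origin, which is the centre of its underside on the table. It stands on the +y or the -y side of the scale (in the scale's axes), parallel to it, centres 210 mm apart: its edge is 40 mm from the pan's edge
- scale: fixed dark grey bench scale: housing 220 (x) x 165 (y) mm and 54 mm high, from x = -130 to +90 mm of its origin; a steel pan on a neck rises above it, display and zero button on the front (-x) end of the housing. Origin: on the table under the pan's centre, axes parallel to the pan's
- pan: fixed bare steel pan of the scale, 120 (x) x 100 (y) mm, 8 mm thick, without rim. Origin: centre of its TOP surface, 85 mm above the table, so 3 mm lower than the step's top; its y axis (or -y) points from the step across the pan
- zero (a joint): red zero button's travel in m: 0 up, 0.006 fully down, springs back, about 4 N
- zero_top (a point): centre of the top of the red round zero button (32 mm diameter), which is pressed straight down
- orange_can: orange spray bottle with white cap, 64 mm diameter, 170 mm high, standing on the table; origin at the centre of its underside. Leave alone
- white_can: white spray bottle with grey cap, 64 mm diameter, 150 mm high, standing on the table; origin at the centre of its underside. Leave alone
- green_bin: open green parts bin 160 x 110 x 75 mm with plastic fittings, on the table; origin at the centre of its underside. Leave alone
Things that resemble listed ones, but are neither listed nor needed, are in the scene too. What is shaped like the carton but pink or turquoise is not meant.

How it is judged:
On the way:
1. the zero button is pressed fully down (at least 4.5 of 6 mm) while nothing touches the pan (value of joint zero above 0.0045 m and contact force between pan and anything else below 0.2 N), for 0.1 s.
At the end, for the whole second after the job is handed in: The carton rests still and level on the pan alone, clear of the step, its centre within 20 mm of the pan's centre both ways and its long side within 0.2 rad of the pan's y axis; the button is up; spray bottles and bin are within 20 mm of where they stood (x of carton in the frame of pan between -0.02 and 0.02 m and y of carton in the frame of pan between -0.02 and 0.02 m and z of carton in the frame of pan between -0.004 and 0.004 m and angle between the y axis of carton and the y axis of pan, either way round below 0.2 rad and angle between carton's own z axis and vertical below 0.04 rad and contact force between carton and pan above 1.5 N and contact force between carton and step below 0.1 N and linear speed of carton below 0.01 m/s and value of joint zero below 0.002 m and distance of each of orange_can, white_can, green_bin from where it was at the start of the episode below 0.02 m); the robot touches nothing.
It fails at once if the button is pressed while the carton is on the pan (value of joint zero above 0.003 m and contact force between carton and pan above 0.3 N).
It fails at once if the carton is tipped over or falls (tilt over 0.4 rad) (angle between carton's own z axis and vertical above 0.4 rad).
It fails at once if a spray bottle or the bin is moved by more than 20 mm or tipped (distance of any of orange_can, white_can, green_bin from where it was at the start of the episode above 0.02 m or angle between any of orange_can, white_can, green_bin's own z axis and vertical above 0.3 rad).
It also fails if it takes over 72 s, if anything falls off the work surface, if the arm or the gripper's body presses on something with over 40 N, if the wrist force passes 120 N, or if a joint passes its speed limit or range.

## Robot

A 6-joint arm with a two-finger parallel gripper is mounted at the origin on the work surface. World frame = base frame: x ahead of the robot, y to its left, z up, the work surface at z = 0. Lengths are in m, angles in rad, forces in N, time in s.
With the tool pointing down it reaches from about 0.225 to 0.875 m from the base axis. Payload 3.4 kg.
Tool frame: the origin (TCP) lies on the centre line of the jaws, within the pads' length; the fingertips stand 11 mm ahead of it and the grasp point (between the pads) lies 8 mm behind it; z points along the fingers, y is the line along which they close (so a half turn about z gives the same grasp; the last joint's range is limited). The gripper opens to 85 mm and grips with 20 to 120 N. Pads are 22 mm wide; open, the fingers measure 114 mm over their backs; the gripper's body (76 mm by 85 mm) begins 54 mm behind the grasp point. The pads swing forward as they close: fully open they stand 13 mm farther back than shut.
Start: joints at [-1.397, 0.276, 1.505, -0, 1.361, -0.121], TCP at [0.167, -0.55, 0.211] pointing down, gripper open.
Joint ranges: [-2.89, 2.89], [-0.75, 2.08], [0.22, 2.7], [-1.18, 4.32], [0.11, 2.71], [-2.7, 2.7]. Speed limits (rad/s): [2.57, 2.57, 3.14, 3.14, 3.14, 3.14].

## Interface

Orientations are given as [roll, pitch, yaw] about the fixed x, y, z axes, in that order (R = Rz(yaw) Ry(pitch) Rx(roll)).
In Python, from plant import bot, eyes, workorder, trace gives the robot as it stands.
- The arm moves only by the tool apply_moves, never from a script. Its argument "targets" is a list that holds one entry, the list of rows, each a list of 5 numbers: the shift along the tool's x, y, z in units of 50 mm (1.0 is 50 mm), then the turn about the tool's z in degrees, then the gripper's target within -1 to 1 (fully open at 1, half-way at 0, shut at -1). A call has 1 to 10 rows; each row shifts and turns the commanded pose from where the row before left it, along the tool's axes as they then stand; what a row does not reach is not made up. A row lasts 1/8 s, in which the tool goes at most 62.5 mm and 10.7 degrees, less where a joint would pass 70% of its speed; a pose out of reach is approached as far as the arm can. A call is refused whole if a number of a shift passes 1 or a number of a turn 10.7, either way. A call with a gripper value outside its range is refused whole. The fingers move at their own pace and stop on an object; "newtons" is the grip in N (left out, the last holds). Time passes only in rows, so rows that do not move let the fingers close. It gives the time, the measured TCP pose, the force, the opening and the grip force at its end, in the units of the state.
- bot.state(): the state, without advancing time (a new reading comes with each control period).
- eyes.snapshot(name): name is "scene" or "top"; returns (picture, depth): 420x560x3 uint8, red, green, blue; 420x560 float32, m along the optical axis (not along the pixel's ray), 0 where there is no reading.
- eyes.camera_info(name): a dict with "vertical_fov" (degrees; the focal length in pixels is half the picture's height over the tangent of half this angle, whatever the lens; pixels are square), "cx", "cy" (the principal point, pixels), "R" (3x3) and "t" (3): a world point X has camera coordinates R X + t. Camera axes: x right, y down, z forward; pixel columns grow to the right and rows downward; lengths in m; the calibration is good to about 2 mm. A picture is of the moment at which its call begins. camera_info takes no time and is no camera call.
- workorder.close_job(): hands the job in; it is judged then, once.
Trained networks look in the newest picture that a camera, given by its name, has taken for a name from the list of things; names that differ only in an ending like _2 or _b are one class to them, and where a whole thing is asked for, a point or a joint stands for the part that bears it (a point fixed in the world has none). Each returns a list of dicts, best first, with "conf" (0 to 1); they miss things now and then, are a little off and sometimes report something else, mostly with a low value. They report only what shows in the picture. A call takes as long as a camera call. They do not tell look-alikes from the thing itself.
- trace(query, camera): "mask" (420x560 bool, what is visible of it) and "xy" ([column, row] in pixels, amid what is visible of it).
The state is a dict: "time": time; "joint_pos": joint angles; "dq": joint speeds; "joint_torque": joint torques, N m; "tcp_pos": TCP position; "eef_rot": TCP orientation; "wrist_force": force on the tool from outside, world axes, zero at the start; "moment": the same for the moment, N m; "gripper_width": opening from 0.0 (shut) to 1.0 (fully open); "finger_force": force on a finger pad.
Only numpy, scipy, OpenCV 4.12 (cv2) and the standard library are available. Lean on these libraries where they do the work, as an engineer would, in place of code of your own. Each camera call takes 0.05 s, during which the arm holds its last target. There are 200 camera calls.

## Working session

There is one attempt and no reset: what is moved stays moved. The work goes in short steps, Python scripts to look and compute and a tool call to move; the robot and the scene stay as the last step left them, time stands still between calls to the robot, and variables do not carry over. Pictures are saved under pics/ and viewed, at most 10 in all, crops included, and the job is handed in when it is done.

Besides the shell and the picture viewer there is one more tool, called after "Call:" as name(argument=value, ...), one argument or row to a line, values as JSON. apply_moves: Moves the arm, as the interface text tells. Its arguments: {"type":"object","properties":{"targets":{"type":"array"},"newtons":{"type":"number"}},"required":["targets"]}

```bash
mkdir -p pics; cat > h.py <<'E'
import numpy as np, cv2
from plant import bot, eyes, workorder, trace
def cloud(name, d):
    c=eyes.camera_info(name); f=d.shape[0]/2/np.tan(np.radians(c["vertical_fov"])/2)
    v,u=np.indices(d.shape)
    P=np.stack([(u-c["cx"])/f*d,(v-c["cy"])/f*d,d],-1)
    W=(P-np.array(c["t"]))@np.array(c["R"])
    W[d==0]=np.nan
    return W
def save(n,p): cv2.imwrite(f"pics/{n}.png",cv2.cvtColor(p,cv2.COLOR_RGB2BGR))
E
python3 - <<'E'
from h import *
for n in("scene","top"):
    p,d=eyes.snapshot(n); save(n+"0",p); W=cloud(n,d); np.save(n,W)
    for q in("carton","step","scale","pan","zero_top","orange_can","white_can","green_bin"):
        for r in trace(q,n)[:3]:
            w=W[r["mask"]]; print(n,q,round(r["conf"],2),np.round(r["xy"]),r["mask"].sum(),np.round(np.nanmedian(w,0),3), np.round(np.nanpercentile(w,[2,98],axis=0),3).tolist())
E
```

```text
scene carton 0.84 [294. 186.] 2244 [0.607 0.031 0.166] [[0.516, -0.044, 0.093], [0.634, 0.105, 0.172]]
scene carton 0.69 [242. 289.] 2887 [ 0.841 -0.193  0.079] [[0.759, -0.267, 0.008], [0.886, -0.116, 0.084]]
scene carton 0.67 [315. 149.] 1540 [0.35  0.195 0.077] [[0.251, 0.139, 0.002], [0.404, 0.264, 0.084]]
scene step 0.59 [303. 217.] 3265 [0.658 0.042 0.087] [[0.475, -0.075, 0.009], [0.709, 0.167, 0.092]]
scene scale 0.81 [234. 222.] 3357 [ 0.59  -0.164  0.056] [[0.446, -0.243, 0.012], [0.657, -0.081, 0.088]]
scene pan 0.93 [230. 215.] 968 [ 0.567 -0.163  0.085] [[0.506, -0.21, 0.081], [0.622, -0.114, 0.09]]
scene pan 0.6 [305. 219.] 3320 [0.657 0.04  0.087] [[0.472, -0.076, 0.008], [0.709, 0.167, 0.092]]
scene zero_top 0.56 [242. 190.] 64 [ 0.47  -0.105  0.075] [[0.454, -0.119, 0.067], [0.48, -0.091, 0.08]]
scene orange_can 0.86 [403. 161.] 733 [0.514 0.435 0.088] [[0.481, 0.415, 0.002], [0.53, 0.467, 0.169]]
scene white_can 0.9 [437. 197.] 781 [0.702 0.444 0.082] [[0.668, 0.425, 0.003], [0.719, 0.477, 0.15]]
scene white_can 0.67 [243. 187.] 104 [ 0.468 -0.102  0.073] [[0.365, -
[... 681 characters left out ...]
 1106 [ 0.565 -0.16   0.086] [[0.506, -0.208, 0.059], [0.623, -0.11, 0.094]]
top zero_top 0.51 [312. 235.] 81 [ 0.467 -0.101  0.077] [[0.451, -0.118, 0.062], [0.481, -0.087, 0.085]]
top orange_can 0.59 [146. 228.] 426 [0.495 0.436 0.115] [[0.469, 0.418, 0.004], [0.527, 0.463, 0.176]]
top orange_can 0.41 [266. 203.] 1706 [0.567 0.037 0.17 ] [[0.509, -0.035, 0.126], [0.626, 0.11, 0.177]]
top white_can 0.65 [144. 174.] 378 [0.679 0.447 0.104] [[0.659, 0.428, 0.017], [0.71, 0.478, 0.156]]
top white_can 0.28 [148. 229.] 442 [0.494 0.436 0.115] [[0.469, 0.418, 0.009], [0.527, 0.468, 0.176]]
top green_bin 0.86 [420. 188.] 1843 [ 0.643 -0.484  0.029] [[0.558, -0.543, -0.001], [0.722, -0.416, 0.079]]
```

```bash
ls pics
```

```text
scene0.png
top0.png
```

View pics/scene0.png

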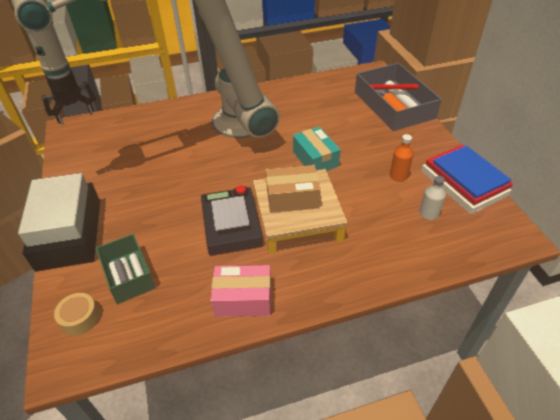

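View pics/top0.png

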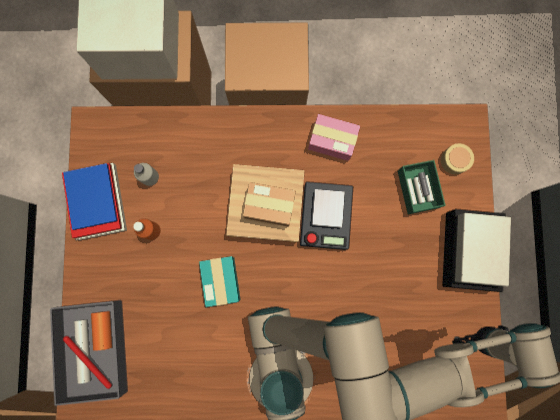

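```bash
python3 - <<'E'
from h import *
p,d=eyes.snapshot("top"); W=cloud("top",d)
def rect(m,n):
    k=cv2.morphologyEx(m.astype(np.uint8),cv2.MORPH_OPEN,np.ones((3,3)))
    w=W[k>0]; r=cv2.minAreaRect(w[:,:2].astype(np.float32)); print(n,np.round(r[0],4),np.round(r[1],4),round(r[2],2),np.round(np.median(w,0),4),len(w))
x,y,z=np.moveaxis(W,-1,0)
rect((x>.45)&(x<.7)&(y>-.1)&(y<.18)&(z>.155)&(z<.19),"carton")
rect((x>.4)&(x<.75)&(y>-.09)&(y<.2)&(z>.08)&(z<.1),"step")
rect((x>.497)&(x<.65)&(y>-.25)&(y<-.09)&(z>.076)&(z<.1),"pan")
h=cv2.cvtColor(p,cv2.COLOR_RGB2HSV)
red=((h[...,0]<8)|(h[...,0]>172))&(h[...,1]>130)&(x>.4)&(x<.5)&(y<-.05)&(y>-.25)
w=W[red];print("red",red.sum(),np.round(np.nanmedian(w,0),4),np.round(np.nanpercentile(w,[3,97],axis=0),3).tolist(), np.argwhere(red).mean(0))
print(bot.state()["tcp_pos"],bot.state()["eef_rot"])
save("crop",cv2.resize(p[150:260,220:380],None,fx=4.5,fy=4.5,interpolation=cv2.INTER_CUBIC))
E
```

```text
carton [0.5708 0.0378] [0.1512 0.1113] 79.14 [0.5692 0.0371 0.17  ] 1641
step [0.5855 0.0512] [0.2405 0.2424] 84.68 [0.5924 0.0649 0.0898] 3350
pan [ 0.5654 -0.1582] [0.1004 0.1207] 84.77 [ 0.5648 -0.1577  0.0866] 1073
red 79 [ 0.4641 -0.1004  0.0766] [[0.451, -0.114, 0.066], [0.48, -0.087, 0.087]] [237.74683544 311.26582278]
[ 0.16708808 -0.55024216  0.21075227] [3.14143645e+00 9.60982374e-06 2.94824908e-01]
```

View pics/crop.png

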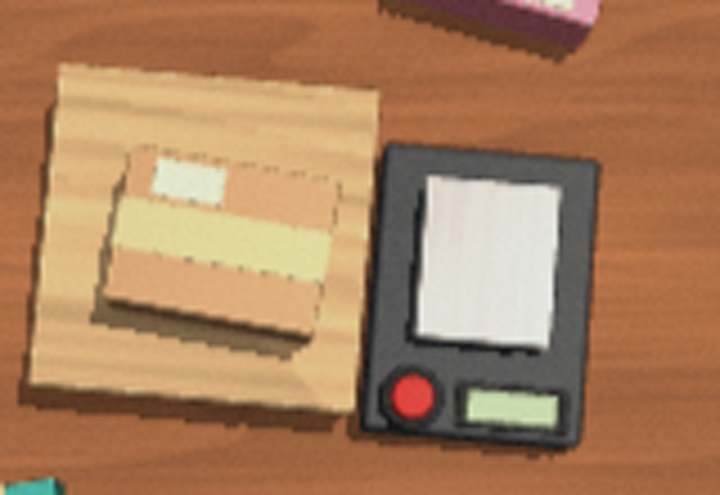

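The brown carton is on the step at scene (294,190) and top (268,203). The look-alikes are the pink box at scene (242,289) and top (334,138), and the turquoise one at scene (315,149) and top (220,280). The brown one with tape and a white label on the plywood is the right one, and the crop confirms it. The red button is at top (311,238).

The scale's yaw is about -5.3° and the step is on its +y side. In the pan frame the carton is at (-13, +196) mm with yaw -5.6°. I'll turn the tool to the pan's axes and go to the button.

Call:
apply_moves(
  targets=[
    [[0,0,0,7.4,-1],[0,0,0,7.4,-1],[0,0,0,7.4,-1],[0.5,-0.95,0,0,-1],[0.5,-0.95,0,0,-1],[0.5,-0.95,0,0,-1],[0.5,-0.95,0,0,-1],[0.5,-0.95,0,0,-1],[0.5,-0.95,0,0,-1],[0.5,-0.95,0,0,-1]],
  ],
)

```text
time: 2.2
tcp_pos: [0.3729, -0.234, 0.211]
eef_rot: [3.141, -0.001, -0.093]
wrist_force: [0.5, -0.7, -0.2]
gripper_width: 0.002
finger_force: 0.0
```

```bash
cat >> h.py <<'E'
O=np.array([.5654,-.1582]); A=np.radians(-5.3)
RP=np.array([[np.cos(A),np.sin(A)],[-np.sin(A),np.cos(A)]])
def pf(p): return RP@(np.asarray(p)[:2]-O)
def st():
    s=bot.state(); print("t",s["time"],"pan xy",np.round(pf(s["tcp_pos"]),4),"z",round(s["tcp_pos"][2],4),"yaw-5.3->",round(np.degrees(s["eef_rot"][2])+5.3,2),"F",np.round(s["wrist_force"],2),"q6",round(s["joint_pos"][5],2),"w",s["gripper_width"])
E
python3 -c "
from h import *
st(); print(pf([.4645,-.1005]))"
```

```text
t 2.2 pan xy [-0.1847 -0.0932] z 0.211 yaw-5.3-> -0.03 F [ 0.5  -0.67 -0.17] q6 0.95 w 0.001618193945550822
[-0.1057984   0.04813312]
```

Call:
apply_moves(
  targets=[
    [[0.53,-0.94,0,0,-1],[0.53,-0.94,0,0,-1],[0.52,-0.94,0,0,-1],[0,0,0.9,0,-1],[0,0,0.9,0,-1],[0,0,0.3,0,-1],[0,0,0,0,-1],[0,0,0,0,-1]],
  ],
)

```text
time: 3.2
tcp_pos: [0.4646, -0.1027, 0.1066]
eef_rot: [3.141, -0.002, -0.093]
wrist_force: [1.1, 0.6, 0.1]
gripper_width: -0.004
finger_force: 0.0
```

```bash
python3 -c "
from h import *
st()
for n in('top','scene'):
    p,d=eyes.snapshot(n); save('b'+n,p)
c=eyes.camera_info('scene')
save('bc',cv2.resize(p[150:260,190:330],None,fx=5,fy=5,interpolation=cv2.INTER_CUBIC))"
```

```text
t 3.2 pan xy [-0.1055  0.046 ] z 0.1066 yaw-5.3-> -0.02 F [1.06 0.65 0.06] q6 1.3 w -0.0037338753721346146
```

View pics/bc.png

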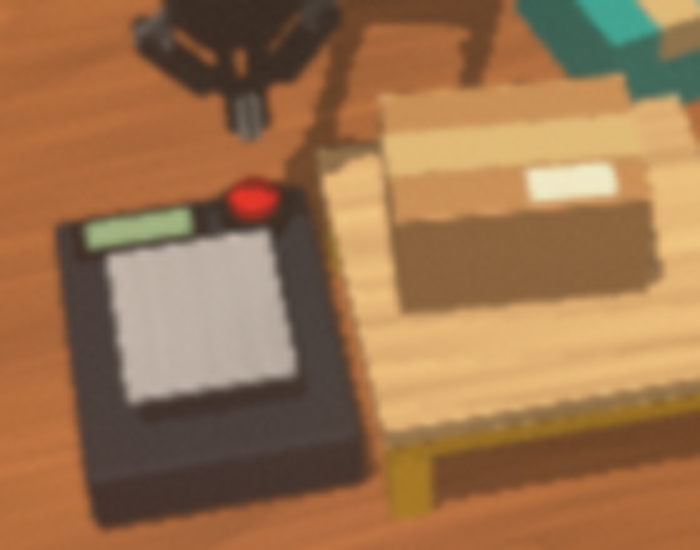

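The fingertip (crop (248,135)) hangs right above the red button (253,200), and the pan is empty. I'll press.

Call:
apply_moves(
  targets=[
    [[0,0,0.2,0,-1],[0,0,0.2,0,-1],[0,0,0.06,0,-1],[0,0,0,0,-1]],
  ],
)

```text
time: 3.8
tcp_pos: [0.4635, -0.1021, 0.0822]
eef_rot: [-3.141, 0.001, -0.093]
wrist_force: [0.7, -0.4, -0.1]
gripper_width: -0.004
finger_force: 0.0
```

Call:
apply_moves(
  targets=[
    [[0,0,0.08,0,-1],[0,0,0,0,-1],[0,0,0,0,-1]],
  ],
)

```text
time: 4.18
tcp_pos: [0.4639, -0.1023, 0.0788]
eef_rot: [3.141, -0.0, -0.093]
wrist_force: [0.3, -0.1, 0.1]
gripper_width: 0.0
finger_force: 0.0
```

Call:
apply_moves(
  targets=[
    [[0,0,0.08,0,-1],[0,0,0,0,-1],[0,0,0,0,-1]],
  ],
)

```text
time: 4.55
tcp_pos: [0.4638, -0.1023, 0.0746]
eef_rot: [3.141, 0.0, -0.093]
wrist_force: [0.0, 0.2, 0.3]
gripper_width: -0.002
finger_force: 0.0
```

Call:
apply_moves(
  targets=[
    [[0,0,0.08,0,-1],[0,0,0,0,-1],[0,0,0,0,-1]],
  ],
)

```text
time: 4.92
tcp_pos: [0.4638, -0.1022, 0.0706]
eef_rot: [3.142, 0.0, -0.093]
wrist_force: [0.4, -1.4, 0.5]
gripper_width: -0.001
finger_force: 0.0
```

```bash
python3 -c "
from h import *
st()
p,d=eyes.snapshot('scene')
save('bd',cv2.resize(p[150:230,200:300],None,fx=7,fy=7,interpolation=cv2.INTER_CUBIC))"
```

```text
t 4.925 pan xy [-0.1064  0.0463] z 0.0706 yaw-5.3-> -0.01 F [ 0.42 -1.41  0.51] q6 1.3 w -0.001268799796936303
```

View pics/bd.png

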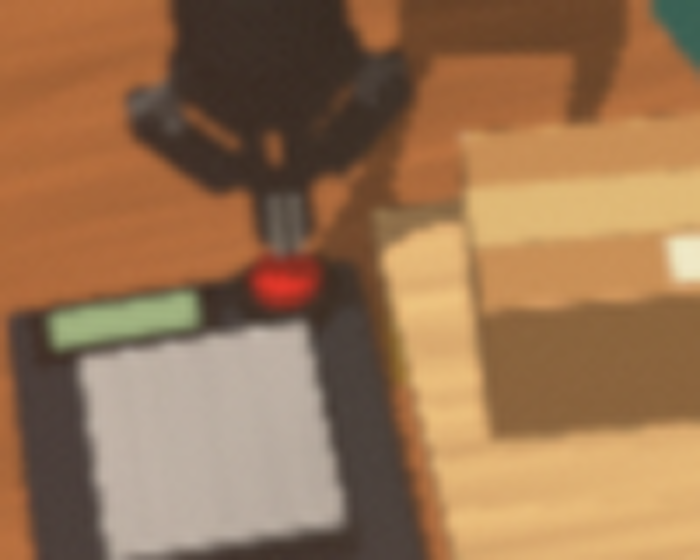

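```bash
python3 -c "
from h import *
p,d=eyes.snapshot('scene'); W=cloud('scene',d)
c=eyes.camera_info('scene'); f=210/np.tan(np.radians(c['vertical_fov'])/2)
def pr(X):
    q=np.array(c['R'])@np.array(X)+c['t']; return np.round([f*q[0]/q[2]+c['cx'],f*q[1]/q[2]+c['cy']],1)
t=bot.state()['tcp_pos']
for dz in(0,.011): print('tip',dz,pr(np.array(t)-[0,0,dz]))
for z in(.06,.068,.075): print('btn',z,pr([.4645,-.1005,z]))
for v in range(178,196): print(v,p[v,241],np.round(W[v,241],4))"
```

```text
tip 0 [241.3 189.2]
tip 0.011 [241.5 191.7]
btn 0.06 [242.1 191.6]
btn 0.068 [241.9 189.8]
btn 0.075 [241.8 188.3]
178 [92 83 73] [ 0.4714 -0.1004  0.1255]
179 [95 84 74] [ 0.4749 -0.1013  0.1246]
180 [95 84 73] [ 0.4726 -0.1013  0.1183]
181 [93 83 72] [ 0.4713 -0.1014  0.113 ]
182 [92 81 71] [ 0.4741 -0.1022  0.1115]
183 [94 83 73] [ 0.4755 -0.1028  0.1086]
184 [97 84 74] [ 0.4755 -0.1032  0.1045]
185 [102  80  67] [ 0.4704 -0.1027  0.0953]
186 [115  65  54] [ 0.4721 -0.1033  0.0927]
187 [131  50  38] [ 0.4598 -0.1017  0.0766]
188 [144  47  34] [ 0.4647 -0.1028  0.0771]
189 [175  49  35] [ 0.4664 -0.1035  0.0743]
190 [213  53  40] [ 0.4724 -0.1048  0.0758]
191 [207  53  41] [ 0.4788 -0.1062  0.0779]
192 [167  50  37] [ 0.4753 -0.106   0.07  ]
193 [132  48  37] [ 0.4749 -0.1063  0.0654]
194 [90 53 44] [ 0.4769 -0.107   0.0629]
195 [92 79 71] [ 0.4839 -0.1085  0.0655]
```

The depth image shows the shut tip still about 15 mm above the button and the button not pressed. I'll continue down in small steps and watch the force.

Call:
apply_moves(
  targets=[
    [[0,0,0.06,0,-1],[0,0,0,0,-1]],
  ],
)

```text
time: 5.28
tcp_pos: [0.4636, -0.1022, 0.0674]
eef_rot: [-3.142, 0.001, -0.093]
wrist_force: [0.3, -1.2, 1.0]
gripper_width: 0.0
finger_force: 0.0
```

Call:
apply_moves(
  targets=[
    [[0,0,0.06,0,-1],[0,0,0,0,-1]],
  ],
)

```text
time: 5.52
tcp_pos: [0.4636, -0.1022, 0.0644]
eef_rot: [-3.142, 0.001, -0.093]
wrist_force: [0.3, -0.5, -0.2]
gripper_width: 0.003
finger_force: 0.0
```

Call:
apply_moves(
  targets=[
    [[0,0,0.06,0,-1],[0,0,0,0,-1]],
  ],
)

```text
time: 5.78
tcp_pos: [0.4636, -0.1022, 0.0614]
eef_rot: [-3.142, 0.001, -0.093]
wrist_force: [0.0, 0.8, 0.3]
gripper_width: 0.001
finger_force: 0.0
```

Call:
apply_moves(
  targets=[
    [[0,0,0.06,0,-1],[0,0,0,0,-1]],
  ],
)

```text
time: 6.02
tcp_pos: [0.4636, -0.1022, 0.0584]
eef_rot: [-3.142, 0.001, -0.093]
wrist_force: [0.0, -0.3, -0.2]
gripper_width: 0.0
finger_force: 0.0
```

Call:
apply_moves(
  targets=[
    [[0,0,0.06,0,-1],[0,0,0,0,-1]],
  ],
)

```text
time: 6.28
tcp_pos: [0.4638, -0.1023, 0.0556]
eef_rot: [3.142, 0.0, -0.093]
wrist_force: [0.6, -0.4, 0.9]
gripper_width: -0.004
finger_force: 0.0
```

Call:
apply_moves(
  targets=[
    [[0,0,0.06,0,-1],[0,0,0,0,-1]],
  ],
)

```text
time: 6.52
tcp_pos: [0.4639, -0.1023, 0.0527]
eef_rot: [3.141, -0.0, -0.093]
wrist_force: [-0.1, 0.7, 1.9]
gripper_width: 0.0
finger_force: 1.1
```

```bash
python3 -c "
from h import *
st()
p,d=eyes.snapshot('scene');W=cloud('scene',d)
for v in range(180,196): print(v,p[v,241],np.round(W[v,241],4))
save('be',cv2.resize(p[150:230,200:300],None,fx=7,fy=7,interpolation=cv2.INTER_CUBIC))"
```

```text
t 6.525 pan xy [-0.1062  0.0462] z 0.0527 yaw-5.3-> -0.01 F [-0.06  0.7   1.91] q6 1.3 w 0.00025024937130042543
180 [62 48 40] [ 0.4683 -0.1006  0.1143]
181 [71 58 49] [ 0.468  -0.1009  0.1099]
182 [89 79 70] [ 0.473  -0.102   0.1104]
183 [94 83 74] [ 0.4736 -0.1025  0.1068]
184 [93 82 72] [ 0.4739 -0.1029  0.1029]
185 [94 83 73] [ 0.4745 -0.1033  0.0993]
186 [93 81 72] [ 0.4764 -0.104   0.0969]
187 [92 81 71] [ 0.4708 -0.1035  0.0872]
188 [92 80 70] [ 0.477  -0.1048  0.089 ]
189 [103  81  70] [ 0.4707 -0.1042  0.0786]
190 [147  70  60] [ 0.4738 -0.105   0.0773]
191 [202  58  46] [ 0.4743 -0.1055  0.0735]
192 [193  52  38] [ 0.4797 -0.1067  0.0744]
193 [148  48  37] [ 0.477  -0.1067  0.0674]
194 [93 53 44] [ 0.479  -0.1073  0.065 ]
195 [90 76 69] [ 0.4855 -0.1087  0.0671]
```

View pics/be.png

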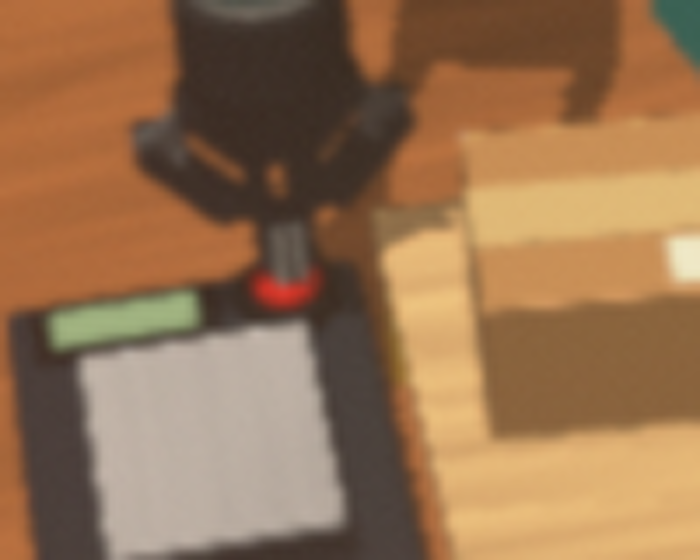

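The tip is now on the button with 1–2 N. Effectively it sits 22 mm above the reported TCP height. I'll press through the 6 mm travel.

Call:
apply_moves(
  targets=[
    [[0,0,0.08,0,-1],[0,0,0.04,0,-1],[0,0,0,0,-1]],
  ],
)

```text
time: 6.95
tcp_pos: [0.4641, -0.1024, 0.0491]
eef_rot: [3.141, -0.001, -0.092]
wrist_force: [-5.6, 1.7, 23.3]
gripper_width: -0.001
finger_force: 11.3
```

```bash
python3 -c "
from h import *
p,d=eyes.snapshot('scene');W=cloud('scene',d)
for v in range(188,197): print(v,p[v,241],np.round(W[v,241],4))
st()"
```

```text
188 [91 81 71] [ 0.4759 -0.1046  0.0879]
189 [96 85 75] [ 0.4751 -0.1049  0.0828]
190 [109  80  70] [ 0.4712 -0.1046  0.0747]
191 [154  65  55] [ 0.4737 -0.1054  0.0729]
192 [198  55  42] [ 0.4761 -0.1061  0.0709]
193 [171  52  40] [ 0.4791 -0.107   0.0695]
194 [104  53  45] [ 0.4812 -0.1077  0.0672]
195 [91 79 70] [ 0.4877 -0.1091  0.0694]
196 [141 130 120] [ 0.5071 -0.1125  0.0844]
t 7.0 pan xy [-0.106   0.0462] z 0.0491 yaw-5.3-> -0.0 F [-5.37  0.65 21.81] q6 1.3 w 0.0007464438974809027
```

Call:
apply_moves(
  targets=[
    [[0,0,0,0,-1],[0,0,0,0,-1],[0,0,-0.5,0,-1],[0,0,-0.9,0,0],[0,0,-0.9,0,1],[0,0,-0.9,0,1]],
  ],
)

```text
time: 7.75
tcp_pos: [0.4635, -0.1021, 0.2076]
eef_rot: [-3.142, 0.0, -0.093]
wrist_force: [0.6, 0.0, 1.2]
gripper_width: 0.638
finger_force: 0.0
```

```bash
python3 -c "
from h import *
st()"
```

```text
t 7.75 pan xy [-0.1067  0.0464] z 0.2076 yaw-5.3-> -0.01 F [0.64 0.02 1.19] q6 1.3 w 0.6376026518639295
```

The button dropped fully with 22 N against the stop. Next is the side push in +x with open fingers, which squares and centres the carton. I'll go beside it.

Call:
apply_moves(
  targets=[
    [[-0.05,-1,0,0,1],[-0.05,-1,0,0,1],[0,-1,0,0,1],[0,0,0.8,0,1],[0,0,0.8,0,1],[0,0,0.6,0,1],[0,0,0.2,0,1],[0,0,0,0,1],[0,0,0,0,1]],
  ],
)

```text
time: 8.88
tcp_pos: [0.4739, 0.0474, 0.0878]
eef_rot: [-3.142, -0.003, -0.093]
wrist_force: [0.3, -0.1, -0.9]
gripper_width: 1.0
finger_force: 0.0
```

```bash
python3 -c "
from h import *
st()
p,d=eyes.snapshot('scene');W=cloud('scene',d)
save('bf',cv2.resize(p[100:240,210:370],None,fx=4.2,fy=4.2,interpolation=cv2.INTER_CUBIC))"
```

```text
t 8.875 pan xy [-0.1101  0.1963] z 0.0878 yaw-5.3-> -0.02 F [ 0.33 -0.08 -0.87] q6 1.62 w 1.0002529221940184
```

View pics/bf.png

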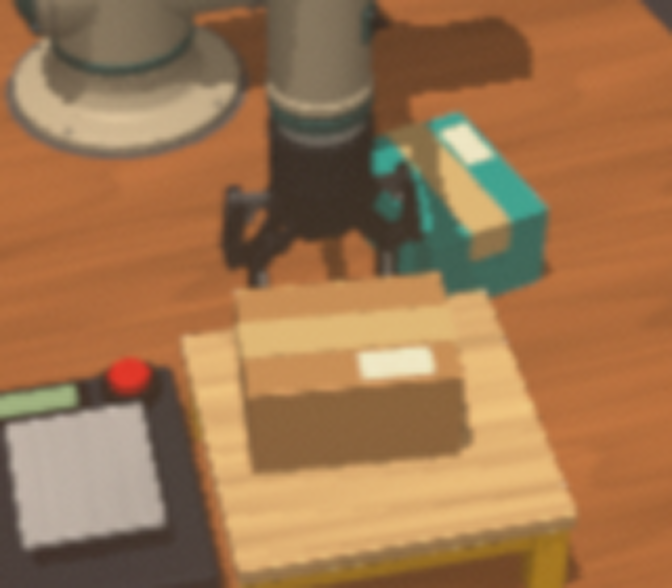

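The fingers stand behind the carton (crop (258,275) and (388,270)), clear of it, and the button is up. I'll push +x slowly.

Call:
apply_moves(
  targets=[
    [[0.25,0,0,0,1],[0.12,0,0,0,1],[0.09,0,0,0,1],[0.09,0,0,0,1],[0.09,0,0,0,1],[0.09,0,0,0,1],[0.08,0,0,0,1],[0.06,0,0,0,1],[0,0,0,0,1]],
  ],
)

```text
time: 10.05
tcp_pos: [0.5165, 0.0436, 0.0867]
eef_rot: [-3.142, -0.001, -0.093]
wrist_force: [-1.0, 0.1, -0.3]
gripper_width: 0.997
finger_force: 0.0
```

```bash
cat >> h.py <<'E'
def carton():
    p,d=eyes.snapshot("top"); W=cloud("top",d); x,y,z=np.moveaxis(W,-1,0)
    h=cv2.cvtColor(p,cv2.COLOR_RGB2HSV)
    m=(x>.45)&(x<.7)&(y>-.3)&(y<.18)&(z>.155)&(z<.182)&(h[...,1]>60)
    k=cv2.morphologyEx(m.astype(np.uint8),cv2.MORPH_OPEN,np.ones((3,3)))
    w=W[k>0]; r=cv2.minAreaRect(w[:,:2].astype(np.float32)); a=r[2] if r[1][0]>r[1][1] else r[2]-90
    print("carton pan xy",np.round(pf(r[0]),4),np.round(r[1],3),"yaw rel",round((a-90+5.3+90)%180-90,2),"z",np.median(w[:,2]),len(w)); return p
E
python3 -c "
from h import *
st(); carton()"
```

```text
t 10.05 pan xy [-0.0673  0.1964] z 0.0867 yaw-5.3-> -0.0 F [-1.03  0.07 -0.35] q6 1.61 w 0.996579145353184
carton pan xy [0.0372 0.1887] [0.164 0.072] yaw rel -18.41 z 0.1694969499500609 366
```

Call:
apply_moves(
  targets=[
    [[-0.7,0,0,0,1],[0,0,-1,-10,1],[0,0,-1,-10,1],[0,0,-0.6,-10,1],[0,0,0,-10,1],[0,0,0,-10,1],[0,0,0,-10,1],[0,0,0,-10,0.2],[0,0,0,-10,0.2],[0,0,0,-10,0.2]],
  ],
)

```text
time: 11.35
tcp_pos: [0.4826, 0.0467, 0.2175]
eef_rot: [3.138, -0.0, 1.484]
wrist_force: [0.1, -0.1, -0.2]
gripper_width: 0.598
finger_force: 0.0
```

```bash
python3 -c "
from h import *
st(); carton()"
```

```text
t 11.35 pan xy [-0.1013  0.1964] z 0.2175 yaw-5.3-> 90.33 F [ 0.13 -0.11 -0.24] q6 0.04 w 0.5982335364503841
carton pan xy [0.0209 0.1961] [0.151 0.077] yaw rel -0.88 z 0.16991716963148268 632
```

Visible part of the carton: yaw about -1°, far edge at +59 mm, so its centre is at about x = +4 mm. I'll go to its +y end.

Call:
apply_moves(
  targets=[
    [[0.78,0.7,0,0,0.2],[0.78,0.7,0,0,0.2],[0.78,0.68,0,0,0.2],[0,0,0,0,0.2],[0,0,0.8,0,0.2],[0,0,0.8,0,0.2],[0,0,0.6,0,0.2],[0,0,0.35,0,0.2],[0,0,0,0,0.2]],
  ],
)

```text
time: 12.52
tcp_pos: [0.5943, 0.1528, 0.0882]
eef_rot: [-3.139, 0.001, 1.476]
wrist_force: [0.2, 0.1, 0.7]
gripper_width: 0.599
finger_force: 0.0
```

```bash
python3 -c "
from h import *
st(); p=carton(); save('t2',p[120:280,180:400])"
```

```text
t 12.525 pan xy [1.000e-04 3.124e-01] z 0.0882 yaw-5.3-> 89.89 F [0.17 0.1  0.65] q6 0.23 w 0.5987307098983863
carton pan xy [0.0031 0.196 ] [0.151 0.11 ] yaw rel 0.07 z 0.16988442311242136 1459
```

The carton is square at (3, 196) mm. I'll push along -y.

Call:
apply_moves(
  targets=[
    [[-0.25,0.05,0,0,0.2],[-0.14,0,0,0,0.2],[-0.14,0,0,0,0.2],[-0.14,0,0,0,0.2],[-0.14,0,0,0,0.2],[-0.14,0,0,0,0.2],[-0.14,0,0,0,0.2],[-0.14,0,0,0,0.2],[-0.14,0,0,0,0.2],[-0.14,0,0,0,0.2]],
  ],
)

```text
time: 13.82
tcp_pos: [0.5909, 0.0778, 0.0892]
eef_rot: [-3.141, -0.0, 1.478]
wrist_force: [0.4, 4.3, 2.3]
gripper_width: 0.601
finger_force: 0.0
```

```bash
python3 -c "
from h import *
st(); carton()"
```

```text
t 13.825 pan xy [0.0036 0.2374] z 0.0892 yaw-5.3-> 89.99 F [0.38 4.28 2.26] q6 0.11 w 0.6006357873981708
carton pan xy [0.0032 0.151 ] [0.148 0.112] yaw rel 0.01 z 0.16978910717219192 1152
```

Call:
apply_moves(
  targets=[
    [[-0.14,0,0,0,0.2],[-0.14,0,0,0,0.2],[-0.14,0,0,0,0.2],[-0.14,0,0,0,0.2],[-0.14,0,0,0,0.2],[-0.14,0,0,0,0.2],[-0.14,0,0,0,0.2],[-0.14,0,0,0,0.2],[-0.14,0,0,0,0.2],[-0.14,0,0,0,0.2]],
  ],
)

```text
time: 15.12
tcp_pos: [0.5841, 0.0079, 0.0888]
eef_rot: [-3.141, 0.0, 1.478]
wrist_force: [0.3, 2.7, -1.1]
gripper_width: 0.594
finger_force: 0.0
```

```bash
python3 -c "
from h import *
st(); carton()"
```

```text
t 15.125 pan xy [0.0033 0.1671] z 0.0888 yaw-5.3-> 89.99 F [ 0.33  2.73 -1.07] q6 -0.01 w 0.5942600069775055
carton pan xy [0.0034 0.0809] [0.15  0.111] yaw rel -0.16 z 0.16872549643012902 1106
```

Call:
apply_moves(
  targets=[
    [[-0.14,0,0,0,0.2],[-0.14,0,0,0,0.2],[-0.14,0,0,0,0.2],[-0.14,0,0,0,0.2],[-0.14,0,0,0,0.2],[-0.14,0,0,0,0.2],[-0.14,0,0,0,0.2],[-0.14,0,0,0,0.2],[-0.1,0,0,0,0.2],[-0.1,0,0,0,0.2]],
  ],
)

```text
time: 16.42
tcp_pos: [0.5784, -0.0575, 0.0892]
eef_rot: [-3.142, 0.0, 1.478]
wrist_force: [-0.2, 3.8, -0.7]
gripper_width: 0.6
finger_force: 0.0
```

```bash
python3 -c "
from h import *
st(); carton()"
```

```text
t 16.425 pan xy [0.0036 0.1014] z 0.0892 yaw-5.3-> 89.99 F [-0.2   3.77 -0.71] q6 -0.13 w 0.5996022478482664
carton pan xy [0.0036 0.0147] [0.149 0.112] yaw rel -0.06 z 0.16745690609005115 1063
```

Call:
apply_moves(
  targets=[
    [[-0.1,0,0,0,0.2],[-0.1,0,0,0,0.2],[-0.1,0,0,0,0.2],[-0.02,0,0,0,0.2],[0,0,0,0,0.2],[0.3,0,0,0,0.2],[0.9,0,0,0,0.2],[0,0,-1,0,0.2],[0,0,-1,0,0.2],[0,0,0,0,0.2]],
  ],
)

```text
time: 17.73
tcp_pos: [0.5857, -0.0131, 0.1941]
eef_rot: [3.131, 0.001, 1.479]
wrist_force: [0.6, 0.5, -1.0]
gripper_width: 0.603
finger_force: 0.0
```

```bash
python3 -c "
from h import *
st(); carton()
p,d=eyes.snapshot('scene')
save('bg',cv2.resize(p[130:260,180:350],None,fx=4.2,fy=4.2,interpolation=cv2.INTER_CUBIC))"
```

```text
t 17.725 pan xy [0.0068 0.1463] z 0.1941 yaw-5.3-> 90.05 F [ 0.64  0.5  -0.96] q6 -0.05 w 0.6025893308173021
carton pan xy [ 0.0029 -0.0008] [0.15 0.11] yaw rel -0.08 z 0.16648900097247965 1448
```

View pics/bg.png

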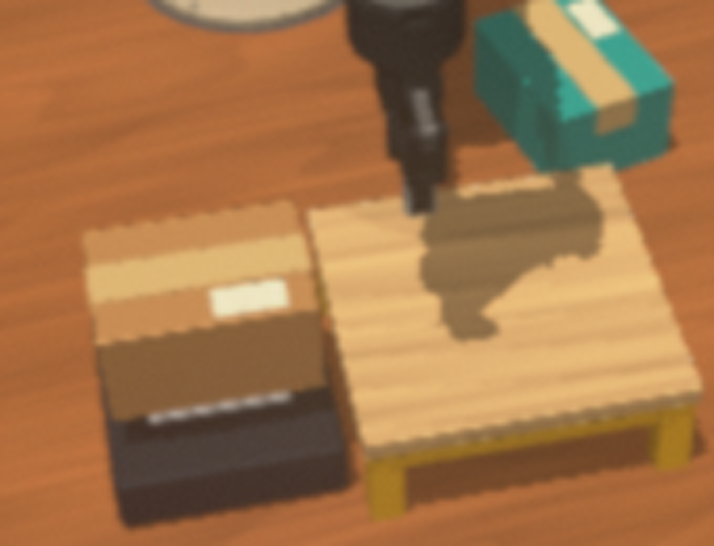

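The carton sits square on the pan (crop (205,310)) at (3, -1) mm, 0° yaw and 3 mm lower than on the step. The gripper at crop (420,200) is clear, so I'm handing in.

```bash
python3 -c "
from h import *
print(workorder.close_job())"
```

```text
the job is handed in; nothing more can be done
None
```

I zeroed the scale with the pan empty, then slid the carton onto the pan; it measured about 3 mm off centre, square and clear of the step, and I handed the job in at about 18 s, but no verdict came back.

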